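Set the numbering press to 7 and stamp the index card

TASK

The numbering press on the plan chest is to stamp the next card with a 7. Roll the ribbed thumbwheel with a light touch until 7 stands squarely in the little window, without letting the sprung head touch the card while any other number shows, and let go; then press the head down firmly but not hard, so that the type bears on the card for about half a second, and let the head spring back up. Leave the ink bottle, the date stamp and the tape measure where they are.

Things in the scene. Friction and masses are not known exactly. Their poses are not given: they have to be found in the camera images.
- press: Desk numbering press, fixed, 150 x 120 mm base, 148 mm tall: grey base with a pack of white index cards in its bed, black sprung head on two steel posts. Origin on the work surface; its x axis points from the press's front (window side) to its back, y to the left as one faces the front, z up.
- thumbwheel_centre (a point): Centre of the black thumbwheel with grey ribs, right half of the head; axle 92 mm above the work surface along the press's y (axes as the press's). Radius 38 mm, 24 mm wide, top 22 mm bare above the head. Smooth rubber, turned by friction: lay closed fingertips on top and drag along the press's x. A round cover (radius 33 mm, same axle) begins 16 mm to its left (+y).
- number_wheel (a joint): Angle of thumbwheel and number drum (one piece), rad. Number n stands squarely in the window at n x 0.6283 (7: 4.398); dragging the wheel's top towards the front (-x) raises it. Sprung clicks hold it at each number 0 to 9; about 2 N of drag takes it over a click. Hard stops at -0.25 and 5.9.
- window_centre (a point): Middle of the window, 20 mm square, aluminium-framed with a red mark at either side, in the rounded cover at the left of the head; it looks up and 30 degrees towards the front. Black digits 13 mm tall on a white drum, upright as seen from the front.
- knob_top (a point): Top (middle, flat, 16 mm across) of the red mushroom press knob, 40 mm in diameter, on the back left of the head (42 mm behind, 47 mm left of the thumbwheel's centre), 148 mm above the work surface with the head up. Axes as the press's.
- head (a joint): How far the head has been pushed down, m: 0 up, 0.012 at most. Its springs hold it up with about 8 N and add 0.7 N per mm.
- type_block: Type block under the head, 40 x 36 mm, origin in the middle of its rubber printing face; it sits on a rubber cushion in the head that yields 1 mm per 6 N. The gap between it and the top card is 1 to 6 mm with the head up and depends on how many cards are left: it must be felt. The type wants 4 N or more on the card, and is spoiled by more than 15 N.
- ink_bottle: Black drawing-ink bottle, 46 mm in diameter, 64 mm tall, beside the press; bystander. Origin at the centre of its underside.
- date_stamp: Hand stamp with a wooden foot and a dark turned handle, 28 x 50 x 76 mm, upright; bystander. Origin at the centre of its underside.
- tape_measure: White and blue tape measure, 38 x 64 x 22 mm; bystander. Origin at the centre of its underside.

How it is judged:
By the outcome, as a careful person would: the job done as asked, in the order asked, and still so for the second after the job is handed in, with the robot touching nothing.
It also fails if it takes over 69 s, if anything falls off the work surface, if the arm or the gripper's body presses on something with over 40 N, if the wrist force passes 120 N, or if a joint passes its speed limit or range.

ROBOT

A 6-joint arm with a two-finger parallel gripper is mounted at the origin on a cart in front of the work surface, level with it; the furniture and walls round the work are solid. World frame = base frame: x ahead of the robot, y to its left, z up, the work surface at z = 0. Lengths are in m, angles in rad, forces in N, time in s.
With the tool pointing down it reaches from about 0.3 to 0.75 m from the base axis. Payload 8.5 kg.
Tool frame: the origin (TCP) lies midway between the tips of the shut fingers; the grasp point (between the pads) lies 19 mm behind it; y points along the fingers, x is the direction in which the jaws open and shut, and the axes are right-handed (so a half turn about y gives the same grasp; the last joint's range is limited). The gripper opens to 85 mm and grips with 20 to 120 N. Pads are 22 mm wide; open, the fingers measure 114 mm over their backs; the gripper's body (76 mm by 85 mm) begins 54 mm behind the grasp point. The pads swing forward as they close: fully open they stand 13 mm farther back than shut.
Start: joints at [-1.333, 0.381, 1.297, -0, 1.464, -0.215], TCP at [0.241, -0.495, 0.231] pointing down, gripper open.
Joint ranges: [-3.11, 3.11], [-0.89, 2.33], [0.22, 2.48], [-1.42, 4.56], [0.17, 2.85], [-2.88, 2.88]. Speed limits (rad/s): [2.39, 2.39, 3.14, 3.14, 3.14, 3.14].

INTERFACE

Orientations are given as a unit quaternion [w, x, y, z].
In Python, from rig import * gives the robot as it stands.
- The arm moves only by the shell command python3 -m crank 'ROWS' [OPENING] [FORCE]. ROWS is JSON, a list of rows, each a list of 2 entries, a list of its own where there are three numbers: the shift along the tool's x, y, z in m, then the turn, a rotation vector about the tool's x, y, z in rad. In form: [[[x, y, z], [rx, ry, rz]], ...]. A call has 1 to 10 rows; each row is the pose to reach, as a shift and turn from the pose commanded when the call began, along the tool's axes at that moment; what a row does not reach only later rows make up. A row lasts 1/12 s, in which the tool goes at most 41.7 mm and 7.16 degrees, less where a joint would pass 70% of its speed; a pose out of reach is approached as far as the arm can. A call with a gripper value outside its range is refused whole. OPENING is the closure, from -1 (fully open) to 1 (shut), so that 0 is half open, set as the call begins (- or left out, the last holds). The fingers move at their own pace and stop on an object; FORCE is the grip in N (left out, the last holds). Time passes only in rows, so rows that repeat a pose let the fingers close. It gives the time, the measured TCP pose, the force and the opening at its end, in the units of the state.
- observe(): the state, without advancing time (a new reading comes with each control period).
- grab_frame(name): name is "scene" or "top" or "wrist"; returns a dict with "frame" (420x560x3 uint8, blue, green, red), "K" (3x3 intrinsics, pixels), "R" (3x3) and "t" (3): a world point X has camera coordinates R X + t. Camera axes: x right, y down, z forward; pixel columns grow to the right and rows downward; lengths in m; the calibration is good to about 2 mm. A picture is of the moment at which its call begins. There is no depth.
- job_done(): hands the job in, once; it reports no verdict.
The state is a dict: "t": time; "joint_positions": joint angles; "joint_velocities": joint speeds; "effort": joint torques, N m; "tcp_pos": TCP position; "tcp_rot": TCP orientation; "ft_force": force on the tool from outside, world axes, zero at the start; "wrist_torque": the same for the moment, N m; "finger_gap": finger opening in m.
Only numpy, scipy, OpenCV 4.12 (cv2) and the standard library are available. Lean on these libraries where they do the work, as an engineer would, in place of code of your own. Each camera call takes 0.05 s, during which the arm holds its last target. There are 200 camera calls.

## Working session

There is one attempt and no reset: what is moved stays moved. The work goes in short steps, Python scripts to look and compute and a shell command to move; the robot and the scene stay as the last step left them, time stands still between calls to the robot, and variables do not carry over. Pictures are saved under pics/ and viewed, about 8 in all and at most 12, crops included, and the job is handed in when it is done.

```bash
ls; mkdir -p pics; python3 - <<'E'
from rig import *
import cv2,numpy as np
s=observe();print({k:np.round(v,3).tolist() for k,v in s.items()})
a=grab_frame("scene");b=grab_frame("top")
for n,f in(("scene",a),("top",b)):
    cv2.imwrite(f"pics/{n}0.png",f["frame"]);np.savez(f"{n}0.npz",**f)
    print(n,np.round(f["K"],1).tolist(),np.round(-f["R"].T@f["t"],3),np.round(f["R"],2).tolist())
E
```

```text
pics
{'t': 0.0, 'joint_positions': [-1.333, 0.381, 1.298, 0.0, 1.464, -0.215], 'joint_velocities': [-0.001, -0.001, 0.0, 0.001, 0.001, 0.002], 'effort': [0.001, -44.846, -23.128, -0.0, 0.005, -0.0], 'tcp_pos': [0.241, -0.494, 0.231], 'tcp_rot': [0.6, -0.599, 0.375, -0.375], 'ft_force': [0.73, -0.375, -0.3], 'wrist_torque': [-0.0, 0.021, -0.023], 'finger_gap': 0.085}
scene [[510.8, 0.0, 272.0], [0.0, 510.8, 200.7], [0.0, 0.0, 1.0]] [-0.058  0.651  0.538] [[-0.7, -0.72, 0.01], [-0.32, 0.3, -0.9], [0.64, -0.63, -0.44]]
top [[500.7, 0.0, 277.3], [0.0, 500.7, 201.9], [0.0, 0.0, 1.0]] [0.404 0.041 1.169] [[-0.02, -1.0, 0.01], [-0.99, 0.01, -0.16], [0.16, -0.01, -0.99]]
```

View pics/scene0.png

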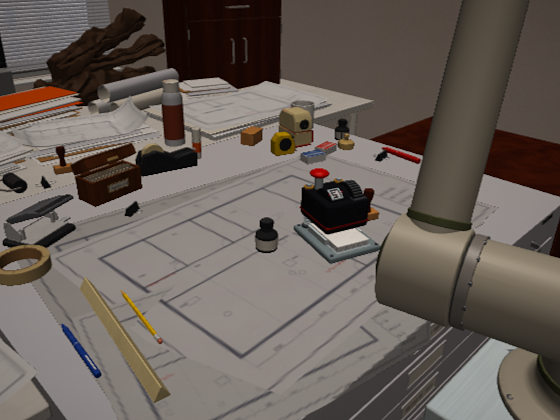

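View pics/top0.png

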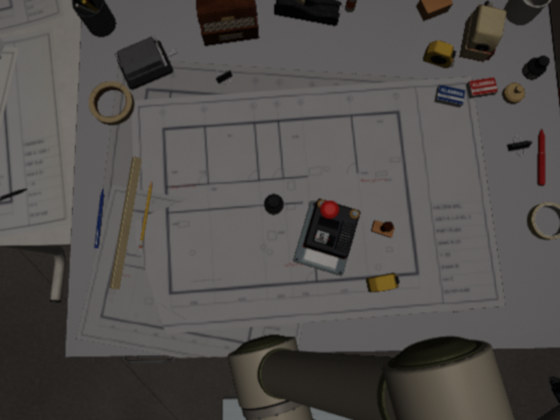

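The press sits at about (328,237) in the top view and (335,210) in the scene view. Its front faces the robot, the red knob is at top (330,208), and the wheel is on the right. Next I'll zoom in and measure.

```bash
cat > h.py <<'E'
import numpy as np,cv2
def ray(f,u,v):
    d=f["R"].T@np.linalg.inv(f["K"])@np.array([u,v,1.]);return -f["R"].T@f["t"],d
def onz(f,u,v,z):
    c,d=ray(f,u,v);return c+d*(z-c[2])/d[2]
def tri(*l):
    A=np.zeros((3,3));b=np.zeros(3)
    for f,u,v in l:
        c,d=ray(f,u,v);d=d/np.linalg.norm(d);P=np.eye(3)-np.outer(d,d);A+=P;b+=P@c
    return np.linalg.solve(A,b)
def proj(f,X):
    p=f["K"]@(f["R"]@np.asarray(X)+f["t"]);return p[:2]/p[2]
def red(img):
    h=cv2.cvtColor(img,cv2.COLOR_BGR2HSV)
    return (((h[...,0]<8)|(h[...,0]>172))&(h[...,1]>180)&(h[...,2]>90)).astype(np.uint8)
E
python3 - <<'E'
from h import *
fs={n:dict(np.load(n+"0.npz")) for n in("scene","top")}
c={}
for n,f in fs.items():
    k,l,st,ce=cv2.connectedComponentsWithStats(red(f["frame"]))
    for i in range(1,k):
        if st[i,4]>30: print(n,st[i],ce[i].round(1))
A=fs["top"]["frame"][180:290,255:405];B=fs["scene"]["frame"][155:265,250:400]
o=np.vstack([cv2.resize(x,None,fx=4.5 if 0 else 2.7*2,fy=2.7,interpolation=cv2.INTER_CUBIC) if 0 else cv2.resize(x,None,fx=5,fy=5,interpolation=cv2.INTER_CUBIC)[:,:] for x in(A,)])
o2=cv2.resize(B,None,fx=5,fy=5,interpolation=cv2.INTER_CUBIC)
g=lambda x:np.clip(255*(x/255.)**0.6,0,255).astype(np.uint8)
cv2.imwrite("pics/topc.png",g(o));cv2.imwrite("pics/scec.png",g(o2))
E
```

```text
scene [384 148  35  13  87] [402.1 153.9]
scene [310 169  19   8 121] [319.2 172.5]
top [322 201  16  16 204] [329.4 208.5]
```

View pics/topc.png

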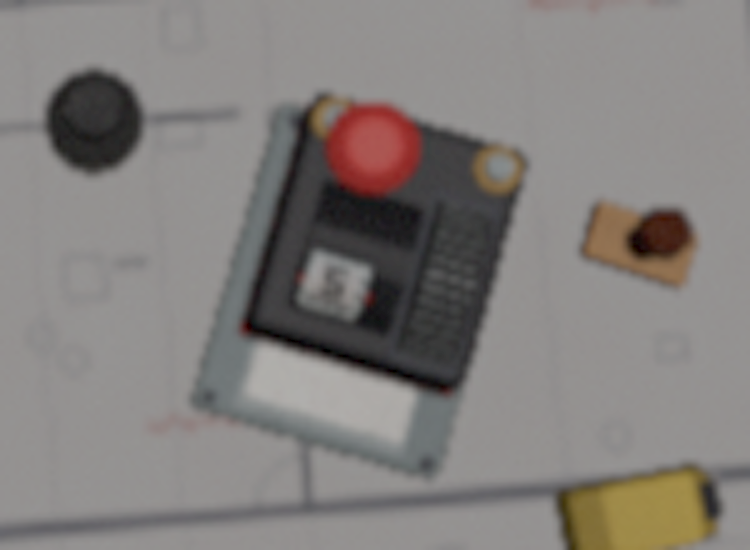

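View pics/scec.png

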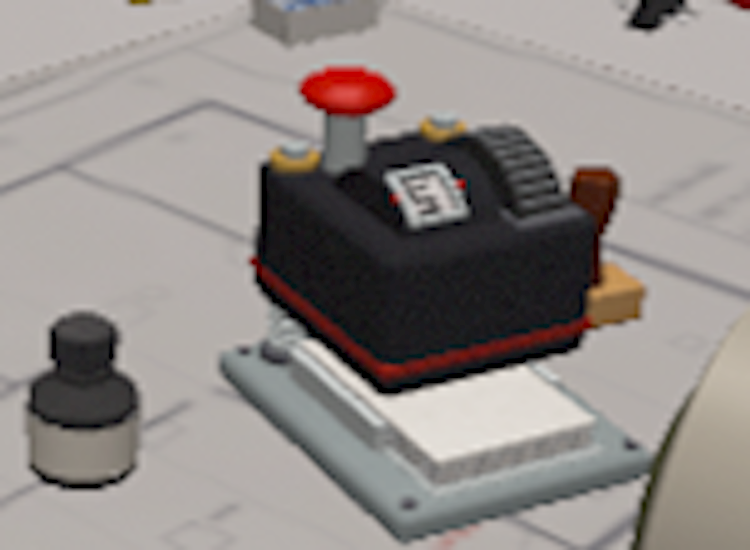

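```bash
python3 - <<'E'
from h import *
T=dict(np.load("top0.npz"));S=dict(np.load("scene0.npz"))
cr=lambda u,v:(255+u/5,180+v/5)
cs=lambda u,v:(250+u/5,155+v/5)
k1=onz(T,329.4,208.5,.143);k=tri((T,329.4,208.5),(S,319.2,172.5));print("knob",k1.round(4),k.round(4))
P={n:onz(T,*cr(*p),z) for n,p,z in(("FL",(195,402),.01),("FR",(432,475),.01),("BL",(280,105),.01),("wheel",(450,283),.13),("win",(337,285),.12),("hFL",(247,330),.07),("hFR",(450,390),.07),("postL",(335,118),.12),("postR",(498,168),.12))}
for n,p in P.items():print(n,p.round(4))
for a,b in(("FR","FL"),("hFR","hFL"),("postR","postL")):
    d=P[b]-P[a];print(a,b,np.linalg.norm(d).round(4),"y-dir yaw",np.degrees(np.arctan2(-d[0],d[1])).round(2))
d=P["BL"]-P["FL"];print(np.linalg.norm(d),np.degrees(np.arctan2(d[1],d[0])))
print("wheel tri",tri((T,*cr(450,283)),(S,*cs(522,170))).round(4))
print("wheel from knob:",[ (y,(k1+np.array([-.042*np.cos(y)-.047*np.sin(y)*-1,-.042*np.sin(y)-.047*np.cos(y),0])).round(4)) for y in np.radians([-14,-17,-20])])
E
```

```text
knob [ 0.5516 -0.0769  0.143 ] [ 0.5516 -0.077   0.1426]
FL [ 0.4513 -0.0067  0.01  ]
FR [ 0.4163 -0.1148  0.01  ]
BL [ 0.5892 -0.0496  0.01  ]
wheel [ 0.4939 -0.1089  0.13  ]
win [ 0.4947 -0.0628  0.12  ]
hFL [ 0.4798 -0.0277  0.07  ]
hFR [ 0.4523 -0.1159  0.07  ]
postL [ 0.5657 -0.0641  0.12  ]
postR [ 0.5432 -0.1326  0.12  ]
FR FL 0.1136 y-dir yaw -17.94
hFR hFL 0.0924 y-dir yaw -17.36
postR postL 0.072 y-dir yaw -18.16
0.14443296062356079 -17.25515615467394
wheel tri [ 0.4925 -0.113   0.1152]
wheel from knob: [(np.float64(-0.24434609527920614), array([ 0.4995, -0.1123,  0.143 ])), (np.float64(-0.29670597283903605), array([ 0.4977, -0.1095,  0.143 ])), (np.float64(-0.3490658503988659), array([ 0.4961, -0.1067,  0.143 ]))]
```

```bash
cat >> h.py <<'E'
from scipy.spatial.transform import Rotation as Rn
PSI=np.radians(-17.6)
PX=np.array([np.cos(PSI),np.sin(PSI),0]);PY=np.array([-np.sin(PSI),np.cos(PSI),0])
def q2R(q): return Rn.from_quat([q[1],q[2],q[3],q[0]])
def go(s,p=None,Rt=None):
    R=q2R(s["tcp_rot"]); 
    sh=R.inv().apply(np.asarray(p)-s["tcp_pos"]) if p is not None else None
    tu=(R.inv()*Rt).as_rotvec() if Rt is not None else None
    return sh,tu
E
python3 - <<'E'
from h import *
from rig import *
s=observe();R=q2R(s["tcp_rot"]);print(R.as_matrix().round(3))
for x in(PX,-PX,PY,-PY):
    y=np.array([0,0,-1.]);Rt=Rn.from_matrix(np.stack([x,y,np.cross(x,y)],1))
    print(x.round(2),[v.round(4) for v in go(s,[.497,-.109,.20],Rt)])
w=grab_frame("wrist");c=-w["R"].T@w["t"];print("cam in tool",R.inv().apply(c-s["tcp_pos"]).round(3),R.inv().apply(w["R"][2]).round(3),w["K"][0,0])
E
```

```text
[[ 0.437 -0.     0.899]
 [-0.899  0.001  0.437]
 [-0.001 -1.     0.   ]]
[ 0.95 -0.3   0.  ] [array([-0.2343,  0.0312,  0.3992]), array([-7.000e-04, -8.108e-01, -1.100e-03])]
[-0.95  0.3  -0.  ] [array([-0.2343,  0.0312,  0.3992]), array([ 1.3000e-03,  2.3308e+00, -9.0000e-04])]
[0.3  0.95 0.  ] [array([-0.2343,  0.0312,  0.3992]), array([-1.6000e-03, -2.3816e+00, -3.0000e-04])]
[-0.3  -0.95 -0.  ] [array([-0.2343,  0.0312,  0.3992]), array([ 2.0e-04,  7.6e-01, -1.3e-03])]
cam in tool [ 0.    -0.143  0.078] [-0.     0.952 -0.307] 377.0827003633836
```

```bash
python3 -m crank '[[[-0.02,0,0.034],[0,-0.08,0]],[[-0.04,0,0.068],[0,-0.16,0]],[[-0.06,0,0.102],[0,-0.24,0]],[[-0.08,0,0.136],[0,-0.32,0]],[[-0.1,0,0.17],[0,-0.4,0]],[[-0.12,0,0.204],[0,-0.49,0]],[[-0.14,0,0.238],[0,-0.57,0]],[[-0.16,0.005,0.272],[0,-0.65,0]],[[-0.18,0.01,0.306],[0,-0.73,0]],[[-0.2,0.02,0.34],[0,-0.81,0]]]' 1 20
python3 - <<'E'
from h import *
from rig import *
s=observe();y=np.array([0,0,-1.]);Rt=Rn.from_matrix(np.stack([PX,y,np.cross(PX,y)],1))
print(s["t"],s["tcp_pos"],s["joint_positions"].__str__(),[v.round(4) for v in go(s,[.497,-.109,.19],Rt)],s["finger_gap"])
E
```

```text
t: 0.98
tcp_pos: [0.4598, -0.1643, 0.2118]
tcp_rot: [-0.699, 0.699, -0.107, 0.108]
ft_force: [0.5, -0.4, -0.8]
finger_gap: -0.0002
0.9833 [ 0.45983272 -0.16428884  0.21179286] [-5.86174920e-01  2.88612488e-01  1.49787637e+00  2.65826088e-05
  1.35334480e+00 -2.82041545e-01] [array([0.0189, 0.0218, 0.0639]), array([0.0005, 0.003 , 0.0017])] -0.0002021199075756028
```

```bash
python3 -m crank '[[[0.01,0.01,0.03],[0,0,0]],[[0.02,0.02,0.05],[0,0,0]],[[0.029,0.04,0.064],[0,0,0]],[[0.029,0.055,0.064],[0,0,0]],[[0.029,0.062,0.064],[0,0.003,0]],[[0.029,0.062,0.064],[0,0.003,0]],[[0.029,0.062,0.064],[0,0.003,0]]]'
python3 - <<'E'
from h import *
from rig import *
s=observe();print(s["tcp_pos"])
w=grab_frame("wrist");a=grab_frame("scene");np.savez("wrist1.npz",**w)
g=lambda x:np.clip(255*(x/255.)**0.6,0,255).astype(np.uint8)
o=np.hstack([w["frame"][:,:],cv2.resize(a["frame"][160:265,290:350],(240,420),interpolation=cv2.INTER_CUBIC)])
cv2.imwrite("pics/w1.png",g(o))
for z,off in((.13,(0,0)),):
    pass
C=np.array([.4975,-.109,0]);
for n,l in(("wtop",(0,0,.13)),("wtopL",(0,.012,.13)),("wtopR",(0,-.012,.13)),("knob",(.042,.047,.148))):
    print(n,proj(w,C+PX*l[0]+PY*l[1]+[0,0,l[2]]).round(1))
E
```

```text
t: 1.57
tcp_pos: [0.5058, -0.1142, 0.1496]
tcp_rot: [-0.699, 0.699, -0.11, 0.11]
ft_force: [-1.3, -0.1, -0.2]
finger_gap: 0.0002
[ 0.50576376 -0.11415554  0.14962974]
wtop [260.6 258.2]
wtopL [260.1 234.4]
wtopR [261.2 281. ]
knob [364.2 166.8]
```

View pics/w1.png

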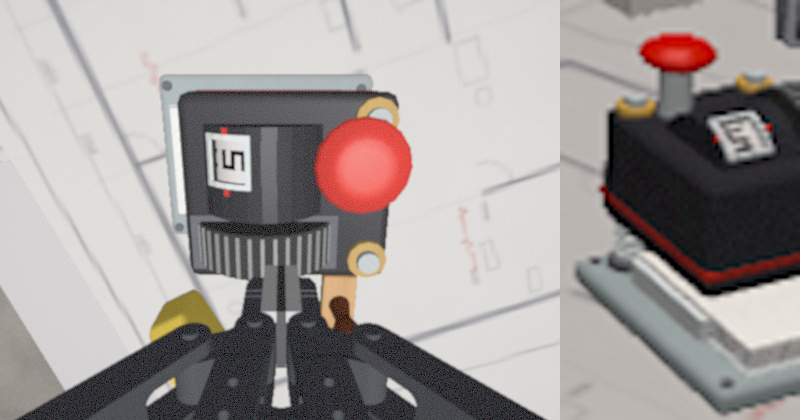

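```bash
python3 - <<'E'
from h import *
w=dict(np.load("wrist1.npz"));c=cv2.rotate(w["frame"][120:205,190:270],cv2.ROTATE_90_COUNTERCLOCKWISE)
k=red(w["frame"]);n,l,st,ce=cv2.connectedComponentsWithStats(k)
for i in range(1,n):
    if st[i,4]>4: print(st[i],ce[i].round(1))
cv2.imwrite("pics/d1.png",cv2.resize(c,None,fx=4,fy=4,interpolation=cv2.INTER_CUBIC))
E
```

```text
[ 314  117   98   97 5720] [362.1 165.2]
[221 127   7   7  39] [223.7 130. ]
[223 190   7   7  38] [226.2 193. ]
```

View pics/d1.png

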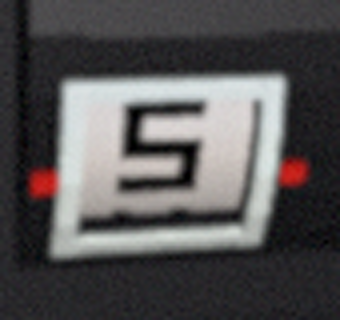

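```bash
python3 -m crank '[[[0,0.006,-0.002],[0,0,0]],[[0.003,0.012,-0.004],[0,0,0]],[[0.003,0.016,-0.004],[0,0,0]],[[0.003,0.016,-0.004],[0,0,0]]]'
```

```text
t: 2.0
tcp_pos: [0.5072, -0.1187, 0.1323]
tcp_rot: [0.699, -0.698, 0.11, -0.109]
ft_force: [-0.6, -0.0, -0.8]
finger_gap: 0.0001
```

A 5 shows in the window, square in its frame, so I need two clicks up. Next I'll feel for the top of the wheel.

```bash
python3 -m crank '[[[0,0.001,0.002],[0,0,0]],[[0,0.0015,0.003],[0,0,0]],[[0,0.002,0.003],[0,0,0]],[[0,0.002,0.003],[0,0,0]],[[0,0.002,0.003],[0,0,0]]]'; python3 -c "
from rig import *
for i in range(1):print(observe()['ft_force'])"
```

```text
t: 2.42
tcp_pos: [0.5085, -0.1156, 0.1314]
tcp_rot: [-0.699, 0.699, -0.109, 0.11]
ft_force: [-0.4, 0.0, -1.2]
finger_gap: -0.0002
[-0.41871324  0.00857761 -1.24567253]
```

```bash
python3 -m crank '[[[0,0.0005,0],[0,0,0]],[[0,0.0005,0],[0,0,0]],[[0,0.0005,0],[0,0,0]]]'
```

```text
t: 2.67
tcp_pos: [0.5084, -0.1157, 0.1308]
tcp_rot: [0.699, -0.699, 0.11, -0.11]
ft_force: [-0.7, 0.0, -0.3]
finger_gap: 0.0001
```

```bash
python3 -m crank '[[[0,0.0005,0],[0,0,0]],[[0,0.0005,0],[0,0,0]],[[0,0.0005,0],[0,0,0]]]'; 
```

```text
t: 2.92
tcp_pos: [0.5084, -0.1156, 0.1303]
tcp_rot: [0.699, -0.699, 0.11, -0.11]
ft_force: [0.5, -0.0, 0.4]
finger_gap: 0.0
```

```bash
python3 -m crank '[[[0,0.0005,0],[0,0,0]],[[0,0.0005,0],[0,0,0]],[[0,0.0005,0],[0,0,0]]]'; 
```

```text
t: 3.17
tcp_pos: [0.5084, -0.1156, 0.1298]
tcp_rot: [0.699, -0.699, 0.11, -0.11]
ft_force: [-0.4, -0.6, -0.8]
finger_gap: 0.0002
```

```bash
python3 -m crank '[[[0,0.0005,0],[0,0,0]],[[0,0.0005,0],[0,0,0]],[[0,0.0005,0],[0,0,0]]]'; 
```

```text
t: 3.42
tcp_pos: [0.5085, -0.1157, 0.1295]
tcp_rot: [-0.699, 0.699, -0.109, 0.11]
ft_force: [-0.1, -0.2, 2.9]
finger_gap: 0.0001
```

Contact is at z≈0.1297 with about 3 N. I'll press slightly more and drag.

```bash
python3 -m crank '[[[0,0.0002,0],[0,0,0]],[[0,0.0002,0],[0,0,0]]]'; python3 -m crank '[[[-0.002,0,0],[0,0,0]],[[-0.004,0,0],[0,0,0]],[[-0.006,0,0],[0,0,0]],[[-0.008,0,0],[0,0,0]]]'
```

```text
t: 3.58
tcp_pos: [0.5086, -0.1157, 0.1294]
tcp_rot: [-0.698, 0.699, -0.109, 0.11]
ft_force: [-1.1, -0.3, 4.6]
finger_gap: -0.0001
t: 3.92
tcp_pos: [0.5016, -0.1135, 0.1299]
tcp_rot: [-0.698, 0.699, -0.108, 0.111]
ft_force: [1.7, -0.3, 7.1]
finger_gap: 0.0001
```

```bash
python3 -m crank '[[[-0.002,-0.0004,0],[0,0,0]],[[-0.004,-0.0004,0],[0,0,0]],[[-0.006,-0.0004,0],[0,0,0]]]'; python3 -m crank '[[[-0.002,0,0],[0,0,0]],[[-0.004,0,0],[0,0,0]],[[-0.006,0,0],[0,0,0]]]'; python3 - <<'E'
from h import *
from rig import *
w=grab_frame("wrist");np.savez("w2.npz",**w)
E
```

```text
t: 4.17
tcp_pos: [0.4952, -0.1114, 0.1299]
tcp_rot: [-0.698, 0.699, -0.109, 0.11]
ft_force: [0.4, 0.2, 7.6]
finger_gap: 0.0001
t: 4.42
tcp_pos: [0.4891, -0.1094, 0.1298]
tcp_rot: [-0.699, 0.699, -0.11, 0.109]
ft_force: [-1.5, 0.5, 5.8]
finger_gap: 0.0
```

```bash
python3 -m crank '[[[-0.0015,0.0,0],[0,0,0]],[[-0.003,0.0,0],[0,0,0]],[[-0.004,0.0,0],[0,0,0]],[[-0.004,-0.003,0],[0,0,0]],[[-0.004,-0.012,0],[0,0,0]],[[-0.004,-0.02,0],[0,0,0]],[[-0.004,-0.02,0],[0,0,0]]]'; python3 - <<'E'
from h import *
from rig import *
w=grab_frame("wrist");np.savez("w3.npz",**w)
o=[]
for n in("w2","w3"):
    f=dict(np.load(n+".npz"));m=red(f["frame"]);k,l,st,ce=cv2.connectedComponentsWithStats(m)
    c=[ce[i] for i in range(1,k) if 12<st[i,4]<120];print(n,np.round(c,1).tolist())
    u,v=np.mean(c,0).astype(int) if len(c)==2 else (222,160)
    o.append(cv2.resize(cv2.rotate(f["frame"][v-45:v+45,u-40:u+40],cv2.ROTATE_90_COUNTERCLOCKWISE),None,fx=4,fy=4,interpolation=cv2.INTER_CUBIC))
cv2.imwrite("pics/d2.png",np.hstack(o))
E
```

```text
t: 5.05
tcp_pos: [0.4863, -0.1086, 0.1513]
tcp_rot: [-0.698, 0.699, -0.109, 0.11]
ft_force: [0.6, 0.5, -0.2]
finger_gap: -0.0
w2 [[260.3, 133.9], [261.3, 204.1]]
w3 [[268.9, 128.1], [269.2, 190.8]]
```

View pics/d2.png

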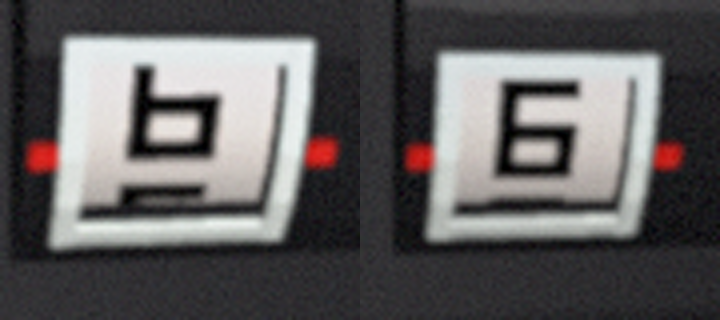

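6 now stands square. I'll go back and repeat the stroke.

```bash
python3 -m crank '[[[0.012,0,-0.001],[0,0,0]],[[0.0235,0.0,-0.002],[0,0,0]],[[0.0235,0.012,-0.002],[0,0,0]],[[0.0235,0.018,-0.002],[0,0,0]],[[0.0235,0.0195,-0.002],[0,0,0]],[[0.0235,0.0202,-0.002],[0,0,0]],[[0.0235,0.0202,-0.002],[0,0,0]]]'
```

```text
t: 5.68
tcp_pos: [0.5072, -0.1174, 0.1296]
tcp_rot: [-0.699, 0.699, -0.109, 0.11]
ft_force: [0.4, 0.3, 1.4]
finger_gap: 0.0002
```

```bash
python3 -m crank '[[[0,0.0002,0],[0,0,0]],[[0,0.0003,0],[0,0,0]]]'; python3 -m crank '[[[-0.002,0,0],[0,0,0]],[[-0.004,0,0],[0,0,0]],[[-0.006,0,0],[0,0,0]],[[-0.008,-0.0002,0],[0,0,0]]]'; python3 -m crank '[[[-0.002,-0.0002,0],[0,0,0]],[[-0.004,-0.0002,0],[0,0,0]],[[-0.006,-0.0002,0],[0,0,0]]]'
```

```text
t: 5.85
tcp_pos: [0.5073, -0.1174, 0.1295]
tcp_rot: [-0.698, 0.699, -0.109, 0.11]
ft_force: [-0.2, -0.4, 5.7]
finger_gap: -0.0
t: 6.18
tcp_pos: [0.5004, -0.1152, 0.13]
tcp_rot: [-0.698, 0.699, -0.109, 0.11]
ft_force: [2.7, 0.0, 4.8]
finger_gap: 0.0002
t: 6.43
tcp_pos: [0.4941, -0.1132, 0.1299]
tcp_rot: [-0.698, 0.699, -0.109, 0.11]
ft_force: [0.1, -0.3, 6.9]
finger_gap: 0.0001
```

Same force pattern as the first stroke. I'll finish this stroke and lift.

```bash
python3 -m crank '[[[-0.002,0,0],[0,0,0]],[[-0.004,0,0],[0,0,0]],[[-0.006,0,0],[0,0,0]],[[-0.0075,0.0,0],[0,0,0]],[[-0.009,0.0,0],[0,0,0]],[[-0.0095,-0.003,0],[0,0,0]],[[-0.0095,-0.012,0],[0,0,0]],[[-0.0095,-0.03,0],[0,0,0]],[[-0.0095,-0.04,0],[0,0,0]],[[-0.0095,-0.04,0],[0,0,0]]]'; python3 - <<'E'
from h import *
from rig import *
f=grab_frame("wrist");np.savez("w4.npz",**f);s=observe()
m=red(f["frame"]);k,l,st,ce=cv2.connectedComponentsWithStats(m)
c=[ce[i] for i in range(1,k) if 12<st[i,4]<120];print(np.round(c,1).tolist())
u,v=np.mean(c,0).astype(int) if len(c)==2 else (265,160)
cv2.imwrite("pics/d4.png",cv2.resize(cv2.rotate(f["frame"][v-45:v+45,u-40:u+40],cv2.ROTATE_90_COUNTERCLOCKWISE),None,fx=4,fy=4,interpolation=cv2.INTER_CUBIC))
i=np.argmax(st[1:,4])+1;print(st[i],ce[i],"knob at",onz(f,*ce[i],.142))
# flat bright middle of the knob
print("go",[v.round(4) for v in go(s,[.5516,-.077,.165])[:1]],s["tcp_pos"])
E
```

```text
t: 7.27
tcp_pos: [0.4859, -0.1106, 0.1717]
tcp_rot: [-0.698, 0.699, -0.108, 0.111]
ft_force: [0.8, -0.2, -0.4]
finger_gap: 0.0
[[269.5, 120.0], [269.8, 176.9]]
[ 354  107   86   86 4799] [396.99874974 150.08022505] knob at [ 0.55236761 -0.07768369  0.142     ]
go [array([0.0528, 0.0055, 0.052 ])] [ 0.48537475 -0.1103333   0.17035998]
```

View pics/d4.png

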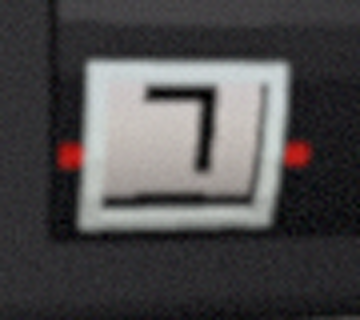

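7 stands square. Next I'll move over the knob. The two estimates agree: (0.5516,-0.077) and (0.5524,-0.0777).

```bash
python3 -m crank '[[[0.02,0,0.02],[0,0,0]],[[0.04,0.0,0.04],[0,0,0]],[[0.0530,0.004,0.0515],[0,0,0]],[[0.0530,0.012,0.0515],[0,0,0]],[[0.0530,0.018,0.0515],[0,0,0]],[[0.0530,0.018,0.0515],[0,0,0]],[[0.0530,0.018,0.0515],[0,0,0]]]'; python3 -c "
from rig import *
s=observe();print(s['tcp_pos'],s['ft_force'])"
```

```text
t: 7.9
tcp_pos: [0.5502, -0.0777, 0.1508]
tcp_rot: [0.699, -0.698, 0.11, -0.109]
ft_force: [-0.0, 0.7, -0.3]
finger_gap: -0.0001
[ 0.55023779 -0.07765954  0.15081895] [-0.04465725  0.66279272 -0.33119446]
```

```bash
python3 -m crank '[[[0.0015,0.001,0],[0,0,0]],[[0.0015,0.002,0],[0,0,0]],[[0.0015,0.002,0],[0,0,0]],[[0.0015,0.002,0],[0,0,0]]]'; python3 -m crank '[[[0,0.0005,0],[0,0,0]],[[0,0.001,0],[0,0,0]],[[0,0.001,0],[0,0,0]]]'
```

```text
t: 8.23
tcp_pos: [0.5525, -0.078, 0.1496]
tcp_rot: [-0.699, 0.699, -0.11, 0.11]
ft_force: [-0.1, 0.1, 0.1]
finger_gap: -0.0002
t: 8.48
tcp_pos: [0.5526, -0.0778, 0.1484]
tcp_rot: [0.699, -0.699, 0.11, -0.109]
ft_force: [0.4, 0.1, -0.3]
finger_gap: 0.0002
```

```bash
python3 -m crank '[[[0,0.0005,0],[0,0,0]],[[0,0.001,0],[0,0,0]],[[0,0.001,0],[0,0,0]]]'; python3 -m crank '[[[0,0.0003,0],[0,0,0]],[[0,0.0005,0],[0,0,0]],[[0,0.0005,0],[0,0,0]]]'
```

```text
t: 8.73
tcp_pos: [0.5527, -0.0778, 0.1481]
tcp_rot: [-0.699, 0.699, -0.109, 0.11]
ft_force: [-0.8, 0.7, 5.0]
finger_gap: 0.0
t: 8.98
tcp_pos: [0.5527, -0.0779, 0.1479]
tcp_rot: [-0.698, 0.699, -0.109, 0.11]
ft_force: [-2.0, 0.4, 8.5]
finger_gap: 0.0
```

```bash
python3 -m crank '[[[0,0.0005,0],[0,0,0]],[[0,0.0005,0],[0,0,0]]]'; python3 -m crank '[[[0,0.0005,0],[0,0,0]],[[0,0.0005,0],[0,0,0]]]'
```

```text
t: 9.15
tcp_pos: [0.5527, -0.0779, 0.1474]
tcp_rot: [-0.698, 0.699, -0.109, 0.11]
ft_force: [-2.7, 1.4, 8.7]
finger_gap: 0.0
t: 9.32
tcp_pos: [0.5527, -0.0779, 0.1469]
tcp_rot: [-0.698, 0.699, -0.109, 0.11]
ft_force: [-2.3, 0.1, 8.7]
finger_gap: -0.0002
```

```bash
python3 -m crank '[[[0,0.0005,0],[0,0,0]],[[0,0.0005,0],[0,0,0]]]'
```

```text
t: 9.48
tcp_pos: [0.5527, -0.0779, 0.1465]
tcp_rot: [-0.698, 0.699, -0.109, 0.11]
ft_force: [-2.8, 0.6, 9.0]
finger_gap: 0.0003
```

```bash
python3 -m crank '[[[0,0.0005,0],[0,0,0]],[[0,0.0005,0],[0,0,0]]]'
```

```text
t: 9.65
tcp_pos: [0.5527, -0.0779, 0.146]
tcp_rot: [-0.698, 0.699, -0.109, 0.11]
ft_force: [-2.5, 0.9, 8.2]
finger_gap: 0.0003
```

```bash
python3 -m crank '[[[0,0.0005,0],[0,0,0]],[[0,0.0005,0],[0,0,0]]]'
```

```text
t: 9.82
tcp_pos: [0.5527, -0.0778, 0.1456]
tcp_rot: [-0.698, 0.699, -0.109, 0.11]
ft_force: [-3.8, 0.8, 9.6]
finger_gap: 0.0003
```

```bash
python3 -m crank '[[[0,0.0005,0],[0,0,0]],[[0,0.0005,0],[0,0,0]]]'
```

```text
t: 9.98
tcp_pos: [0.5527, -0.0779, 0.1452]
tcp_rot: [-0.698, 0.699, -0.109, 0.11]
ft_force: [-3.0, 0.9, 10.4]
finger_gap: 0.0004
```

```bash
python3 -m crank '[[[0,0.0005,0],[0,0,0]],[[0,0.0005,0],[0,0,0]]]'
```

```text
t: 10.15
tcp_pos: [0.5527, -0.0779, 0.1449]
tcp_rot: [-0.698, 0.699, -0.109, 0.11]
ft_force: [-4.2, 1.7, 12.0]
finger_gap: 0.0001
```

Force is now rising faster than the spring alone would give, so the type has reached the card. I'll go in about 2 mm more, hold, and release.

```bash
python3 -m crank '[[[0,0.0015,0],[0,0,0]],[[0,0.002,0],[0,0,0]],[[0,0.002,0],[0,0,0]]]'
```

```text
t: 10.4
tcp_pos: [0.5528, -0.0779, 0.1437]
tcp_rot: [-0.698, 0.699, -0.109, 0.11]
ft_force: [-7.1, 1.9, 19.1]
finger_gap: 0.0002
```

The card force is about 8 N. I'll hold four rows, then lift.

```bash
python3 -m crank '[[[0,0,0],[0,0,0]],[[0,0,0],[0,0,0]],[[0,0,0],[0,0,0]],[[0,0,0],[0,0,0]],[[0,-0.005,0],[0,0,0]],[[0,-0.015,0],[0,0,0]],[[0,-0.035,0],[0,0,0]],[[0,-0.055,0],[0,0,0]],[[0,-0.055,0],[0,0,0]],[[0,-0.055,0],[0,0,0]]]'; python3 - <<'E'
from h import *
from rig import *
f=grab_frame("wrist");b=grab_frame("scene");s=observe();print(s["tcp_pos"],s["ft_force"])
m=red(b["frame"]);k,l,st,ce=cv2.connectedComponentsWithStats(m);print([ (ce[i].round(1).tolist(),st[i,4]) for i in range(1,k) if st[i,4]>50])
P=cv2.resize(b["frame"][140:266,245:401],(520,420),interpolation=cv2.INTER_CUBIC)
cv2.imwrite("pics/fin.png",np.hstack([f["frame"][:,:],P])[:, :][:, 150:950])
E
```

```text
t: 11.23
tcp_pos: [0.5529, -0.0779, 0.1973]
tcp_rot: [-0.698, 0.699, -0.109, 0.11]
ft_force: [-1.2, 0.1, -0.5]
finger_gap: 0.0003
[ 0.55226374 -0.07772081  0.19567971] [ 0.25050314 -0.2667088  -0.52445413]
[([319.2, 172.5], np.int32(121))]
```

View pics/fin.png

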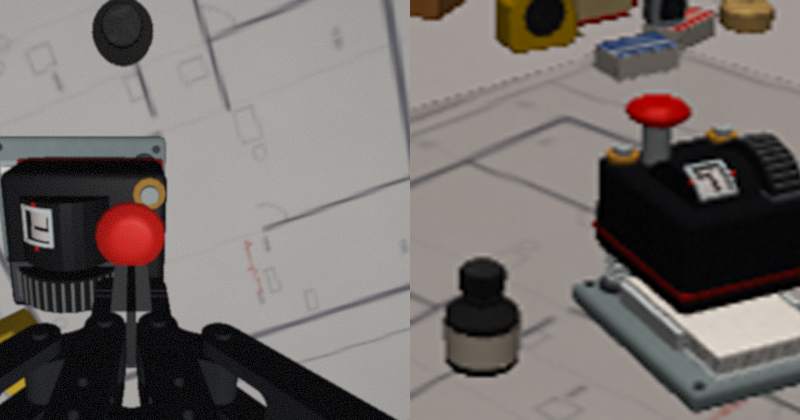

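The 7 still shows, and the knob is back at its starting pixel (319.2,172.5). The robot is clear of everything and the ink bottle hasn't moved, so I'm handing in.

```bash
python3 -c "
from rig import *
print(job_done())"
```

```text
the job is handed in; nothing more can be done
None
```

The press is set to 7 and the card has been pressed once. I handed the job in at about 11.3 s of the 69 s allowed; no verdict is reported.

- **Setting the number:** The window showed 5 at the start. I dragged the wheel with closed fingertips in two strokes, and the wrist camera showed 6 and then 7, each square in the window. Downward force during the drags was about 4.6–7.6 N by the readings. That is below the 8 N at which the head starts to move, though the margin at the peak was small.
- **Stamping:** I pressed the knob in 0.5 mm steps and felt the card after about 3 mm of head travel. Then I pressed to 19 N at the wrist. Taking off the springs, that is about 8 N on the card, within the 4–15 N wanted. By my estimate the type was at 4 N or more for about 0.5 s before I lifted clear. There was also a light touch of about 2 N for up to 0.2 s while I was finding the card.
- **Last checks:** The 7 was still in the window, the knob was back at its starting pixel and the force on the arm was near zero. The ink bottle was in place, and I never moved close to the date stamp or tape measure, though I did not measure their positions again. I did not look at the print itself.
- **Side force:** It rose to about 7 N on the knob during the press, but the fingers did not slip.

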